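Take one dovetailed panel out of the hob cover

TASK

The wooden cover on the hob is made of dovetailed panels that come apart only upwards. Lift the panel with the red knob straight up, level, out from between its neighbours, leaving the panel with the blue knob where it is, and set it down flat on the middle of the marble slab, lengthwise on it (either way round), then let go.

Things in the scene. Friction and masses are not known exactly. Their poses are not given: they have to be found in the camera images.
- red_knob (a point): Centre of the red knob (upright cylinder, diameter 26, 40 tall) on the panel to take, over its centre of mass. Panel: pale wood, 140 along x, 67 along y, 18 thick, about 0.22 kg; top 20 below this point, underside 38 below. A dovetail tongue stands out 16 on its +y side into one neighbour; a socket in its -y side holds the other's. Play 2.5 all round; raised 25 it is free. All in mm; z up.
- blue_knob (a point): Centre of the blue knob of the panel that stays: same size and shape, 70 mm from the red one along y, on either side (varies). Both panels rest (tops 60 mm above the hob) in the cover between dark, fixed end boards without knobs, whose tops are level with the panels'.
- slab_top (a point): Centre of the top of the white marble slab (fixed): 230 mm long along x, 180 mm wide along y, 22 mm thick, on feet, its top 60 mm above the hob, left or right of the cover. With the panel lying on it the red knob's centre is 38 mm above this point.

How it is judged:
By the outcome, as a careful person would: the job done as asked, in the order asked, and still so for the second after the job is handed in, with the robot touching nothing.
It also fails if it takes over 45 s, if anything falls off the work surface, if the arm or the gripper's body presses on something with over 40 N, if the wrist force passes 120 N, or if a joint passes its speed limit or range.

ROBOT

A 7-joint arm with a two-finger parallel gripper is mounted at the origin on a cart in front of the work surface, level with it; the furniture and walls round the work are solid. World frame = base frame: x ahead of the robot, y to its left, z up, the work surface at z = 0. Lengths are in m, angles in rad, forces in N, time in s.
With the tool pointing down it reaches from about 0.4 to 0.85 m from the base axis. Payload 10.4 kg.
Tool frame: the origin (TCP) lies on the front face of the gripper's body, between the roots of the fingers; the fingertips stand 73 mm ahead of it and the grasp point (between the pads) lies 54 mm ahead of it; z points along the fingers, y is the line along which they close (so a half turn about z gives the same grasp; the last joint's range is limited). The gripper opens to 85 mm and grips with 20 to 120 N. Pads are 22 mm wide; open, the fingers measure 114 mm over their backs; the gripper's body (76 mm by 85 mm) begins 54 mm behind the grasp point. The pads swing forward as they close: fully open they stand 13 mm farther back than shut.
Start: joints at [1.186, 0.332, -0.065, 1.46, 0.022, 1.35, -0.088], TCP at [0.221, -0.585, 0.304] pointing down, gripper open.
Joint ranges: [-2.6, 2.6], [-0.5, 2.12], [-1.47, 1.34], [0.16, 2.42], [-1.27, 4.41], [0.06, 2.06], [-2.6, 2.6]. Speed limits (rad/s): [2.22, 2.22, 2.79, 2.79, 3.14, 3.14, 3.14].

INTERFACE

Orientations are given as a unit quaternion [x, y, z, w].
In Python, from workcell import manip gives the robot as it stands.
- The arm moves only by the shell command python3 -m jog 'ROWS' [FORCE]. ROWS is JSON, a list of rows, each an object with "grip": the gripper command: -1 is fully open, 1 is shut, values between are in proportion; "slide": the shift along the tool's x, y, z in cm, a list of three; "yaw": the turn about the tool's z in rad. A call has 1 to 8 rows; each row shifts and turns the commanded pose from where the row before left it, along the tool's axes as they then stand; what a row does not reach is not made up. A row lasts 1/10 s, in which the tool goes at most 50 mm and 8.59 degrees, less where a joint would pass 70% of its speed; a pose out of reach is approached as far as the arm can. A call with a gripper value outside its range is refused whole. The fingers move at their own pace and stop on an object; FORCE is the grip in N (left out, the last holds). Time passes only in rows, so rows that do not move let the fingers close. It gives the time, the measured TCP pose, the force, the opening and the grip force at its end, in the units of the state.
- manip.get_obs(): the state, without advancing time (a new reading comes with each control period).
- manip.camera(name): name is "scene" or "top"; returns the picture (420x560x3 uint8, blue, green, red); there is no depth.
- manip.calibration(name): a dict with "vfov" (degrees; the focal length in pixels is half the picture's height over the tangent of half this angle, whatever the lens; pixels are square), "cx", "cy" (the principal point, pixels), "camera_from_world" (4x4, takes a point from world to camera coordinates). Camera axes: x right, y down, z forward; pixel columns grow to the right and rows downward; lengths in m; the calibration is good to about 2 mm. A picture is of the moment at which its call begins. calibration takes no time and is no camera call.
- manip.hand_in(): hands the job in; it is judged then, once.
Trained networks look in the newest picture that a camera, given by its name, has taken for a name from the list of things; names that differ only in an ending like _2 or _b are one class to them, and where a whole thing is asked for, a point or a joint stands for the part that bears it (a point fixed in the world has none). Each returns a list of dicts, best first, with "conf" (0 to 1); they miss things now and then, are a little off and sometimes report something else, mostly with a low value. They report only what shows in the picture. A call takes as long as a camera call.
- manip.masks_of(thing, camera): "region" (420x560 bool, what is visible of it) and "centre" ([column, row] in pixels, amid what is visible of it).
The state is a dict: "clock": time; "joint_pos": joint angles; "joint_velocities": joint speeds; "tau": joint torques, N m; "position": TCP position; "ee_rot": TCP orientation; "ft_force": force on the tool from outside, world axes, zero at the start; "torque": the same for the moment, N m; "grip_width": opening from 0.0 (shut) to 1.0 (fully open); "grasp_force": force on a finger pad.
Only numpy, scipy, OpenCV 4.12 (cv2) and the standard library are available. Lean on these libraries where they do the work, as an engineer would, in place of code of your own. Each camera call takes 0.05 s, during which the arm holds its last target. There are 200 camera calls.

## Working session

There is one attempt and no reset: what is moved stays moved. The work goes in short steps, Python scripts to look and compute and a shell command to move; the robot and the scene stay as the last step left them, time stands still between calls to the robot, and variables do not carry over. Pictures are saved under pics/ and viewed, at most 10 in all, crops included, and the job is handed in when it is done.

```bash
mkdir -p pics
cat > h.py <<'E'
import numpy as np, cv2
from workcell import manip
from scipy.optimize import least_squares
def ray(cam,px):
    c=manip.calibration(cam); f=210/np.tan(np.radians(c["vfov"])/2); T=np.array(c["camera_from_world"])
    d=T[:3,:3].T@np.array([(px[0]-c["cx"])/f,(px[1]-c["cy"])/f,1]); return -T[:3,:3].T@T[:3,3],d
def at_z(cam,px,z):
    o,d=ray(cam,px); return o+d*(z-o[2])/d[2]
def proj(cam,p):
    c=manip.calibration(cam); f=210/np.tan(np.radians(c["vfov"])/2); T=np.array(c["camera_from_world"])
    q=T[:3,:3]@p+T[:3,3]; return [c["cx"]+f*q[0]/q[2],c["cy"]+f*q[1]/q[2]]
E
python3 - <<'E'
from h import *
np.set_printoptions(precision=4,suppress=True)
ims=[]
for cam in("scene","top"):
    im=manip.camera(cam); cv2.imwrite(f"pics/{cam}0.png",im)
    print(cam,ray(cam,(280,210)), {k:v for k,v in manip.calibration(cam).items() if k!="camera_from_world"})
    for t,z in(("red_knob",.08),("blue_knob",.08),("slab_top",.06)):
        for m in manip.masks_of(t,cam)[:2]: print(cam,t,m["conf"],m["centre"],m["region"].sum(),at_z(cam,m["centre"],z))
s=manip.get_obs();print(s)
E
```

```text
scene (array([0.0466, 0.3873, 0.5526]), array([ 0.5138, -0.7042, -0.4901])) {'vfov': 47.849883679241344, 'cx': 277.7356449666512, 'cy': 211.3911535651592}
scene red_knob 0.91 [208.2, 289.3] 2526 [ 0.4859 -0.0205  0.08  ]
scene slab_top 0.91 [324.3, 205.3] 5385 [ 0.4965 -0.3915  0.06  ]
top (array([ 0.3284, -0.2497,  0.9562]), array([ 0.2149,  0.0003, -0.9767])) {'vfov': 44.424540819976386, 'cx': 276.6338692754267, 'cy': 210.20951025026227}
top red_knob 0.72 [166.9, 212.4] 2868 [ 0.5141 -0.0522  0.08  ]
top blue_knob 0.91 [204.8, 217.6] 2906 [ 0.5058 -0.1188  0.08  ]
top slab_top 0.88 [365.4, 218.5] 12968 [ 0.5122 -0.4013  0.06  ]
{'clock': 0.4, 'joint_pos': array([ 1.1864,  0.3323, -0.0647,  1.4602,  0.0216,  1.3499, -0.0885]), 'joint_velocities': array([-0.0005, -0.0011, -0.0002, -0.0022, -0.0015,  0.0018,  0.0025]), 'tau': array([ -0.0012, -62.4554,   0.0484, -39.1379,   0.0164,   0.0037,
        -0.0001]), 'position': array([ 0.2212, -0.5845,  0.3039]), 'ee_rot': array([ 0.9837,  0.1799,  0.    , -0.    ]), 'ft_force': array([0.6342, 0.0013, 0.0962]), 'torque': array([ 0.0071, -0.0137,  0.0332]), 'grasp_force': 0.0, 'grip_width': 0.9998870812795926}
```

View pics/scene0.png

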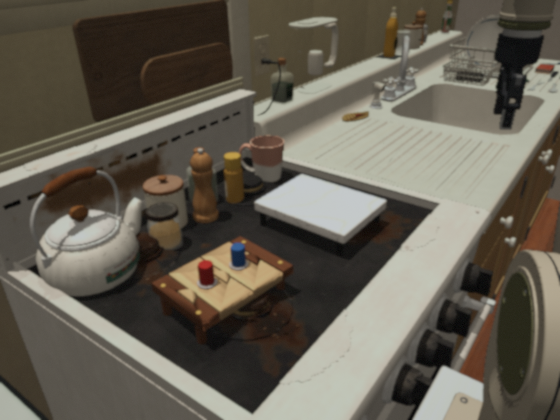

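View pics/top0.png

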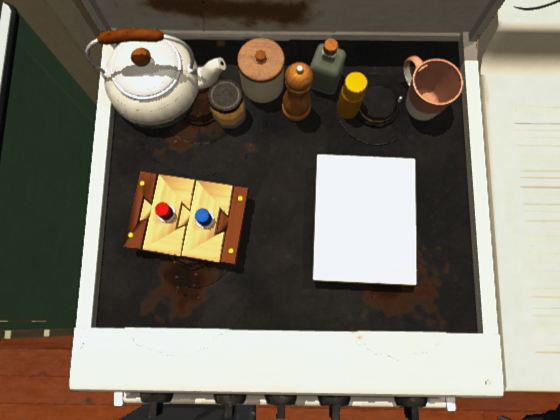

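The scene view shows the red knob at about (206,273), the blue one at (238,255) and the slab around (322,205). From above, red is at (163,211), blue at (203,217) and the slab spans about (315–416,155–285). The cover is turned slightly. The "knob" masks cover the whole panel, so I'll segment the knobs by colour and triangulate.

```bash
cat >> h.py <<'E'
def blob(im,col,box=None):
    b,g,r=[im[...,i].astype(int) for i in range(3)]
    m=((r>110)&(g<60)&(b<60)) if col=="red" else ((b>90)&(r<70)&(b-g>30))
    if box: k=np.zeros_like(m);k[box[1]:box[3],box[0]:box[2]]=1;m&=k
    n,l,s,c=cv2.connectedComponentsWithStats(m.astype(np.uint8)); i=1+np.argmax(s[1:,4]); return c[i],s[i]
def tri(pa,pb):
    (o1,d1),(o2,d2)=ray("scene",pa),ray("top",pb)
    A=np.c_[d1,-d2]; t=np.linalg.lstsq(A,o2-o1,rcond=None)[0]; p,q=o1+d1*t[0],o2+d2*t[1]; return (p+q)/2,np.linalg.norm(p-q)
E
python3 - <<'E'
from h import *
np.set_printoptions(precision=4,suppress=True)
s=cv2.imread("pics/scene0.png");t=cv2.imread("pics/top0.png")
for c in("red","blue"):
    a,sa=blob(s,c,(150,220,300,330));b,sb=blob(t,c,(120,170,250,260))
    print(c,a,sa,b,sb,tri(a,b),at_z("top",b,.1),at_z("top",b,.09),at_z("scene",a,.08))
m=((t.min(2)>190)).astype(np.uint8); m[:,:300]=0;m[:,430:]=0;m[:150]=0;m[295:]=0
k=max(cv2.findContours(m,0,1)[0],key=cv2.contourArea)
P=np.array([at_z("top",p[0],.06)[:2] for p in k],np.float32); print("slab",cv2.minAreaRect(P))
# panel region long-edge direction
w=((t[...,2]>150)&(t[...,1]>110)&(t[...,0]<190)).astype(np.uint8); w[:,:120]=0;w[:,250:]=0;w[:165]=0;w[270:]=0
w=cv2.morphologyEx(w,cv2.MORPH_CLOSE,np.ones((13,13)))
k=max(cv2.findContours(w,0,1)[0],key=cv2.contourArea)
print("panels",cv2.minAreaRect(np.array([at_z("top",p[0],.06)[:2] for p in k],np.float32)))
big=cv2.resize(t[160:280,110:260],None,fx=5,fy=5,interpolation=2);cv2.imwrite("pics/c1.png",big)
E
```

```text
red [204.8026 264.9211] [199 261  13   8  76] [161.8777 208.8705] [156 203  13  13 139] (array([ 0.5164, -0.0473,  0.0984]), np.float64(0.0003572681890881714)) [ 0.5159 -0.0478  0.1   ] [ 0.5181 -0.0454  0.09  ] [ 0.5356 -0.0649  0.08  ]
blue [237.4507 247.1127] [232 244  12   7  71] [201.9    215.1786] [196 209  13  13 140] (array([ 0.5059, -0.1166,  0.0993]), np.float64(0.0002736416378461194)) [ 0.5059 -0.1167  0.1   ] [ 0.5079 -0.1151  0.09  ] [ 0.5253 -0.1381  0.08  ]
slab ((0.5142334699630737, -0.40051910281181335), (0.17806975543498993, 0.2276945859193802), 88.13248443603516)
panels ((0.51153963804245, -0.08138932287693024), (0.188712939620018, 0.14069031178951263), 81.80973052978516)
```

View pics/c1.png

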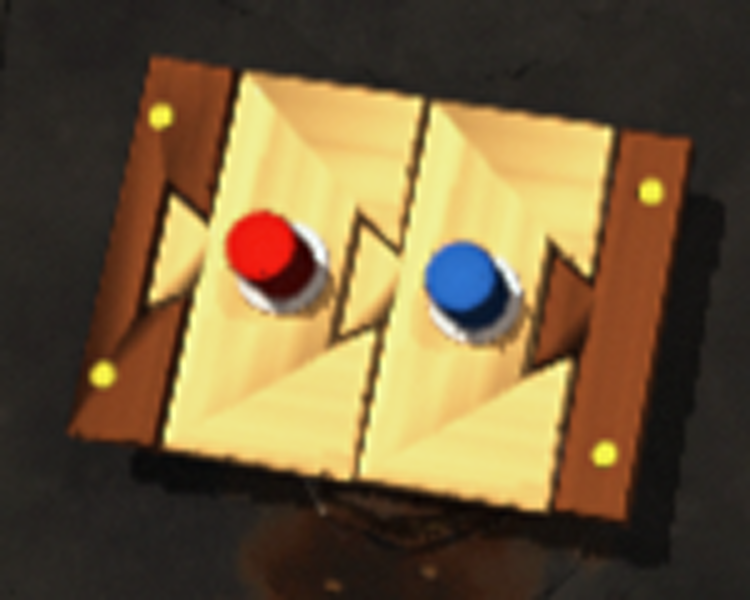

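Measured positions:

| Item | Position | Yaw |
|---|---|---|
| Red knob | (0.516, -0.048), top at z = 0.10 | cover about -8.2° |
| Slab | (0.514, -0.4005) | about -1.9° |

I'll close the fingers along the panel's x, which keeps them clear of the blue knob.

```bash
python3 -m jog '[{"grip":-1,"slide":[3.3,-2.8,0],"yaw":0},{"grip":-1,"slide":[3.3,-2.8,0],"yaw":0},{"grip":-1,"slide":[3.3,-2.8,0],"yaw":0},{"grip":-1,"slide":[3.3,-2.8,0],"yaw":0},{"grip":-1,"slide":[3.3,-2.8,0],"yaw":0},{"grip":-1,"slide":[3.3,-2.8,0],"yaw":0},{"grip":-1,"slide":[3.3,-2.8,0],"yaw":0}]'
python3 -m jog '[{"grip":-1,"slide":[3.3,-2.8,0],"yaw":0},{"grip":-1,"slide":[3.3,-2.8,0],"yaw":0},{"grip":-1,"slide":[3.3,-2.8,0],"yaw":0},{"grip":-1,"slide":[3.3,-2.8,0],"yaw":0},{"grip":-1,"slide":[3.3,-2.8,0],"yaw":0},{"grip":-1,"slide":[3.3,-2.8,0],"yaw":0},{"grip":-1,"slide":[3.3,-2.8,0],"yaw":0}]'
python3 -m jog '[{"grip":-1,"slide":[0,0,0],"yaw":-0.133},{"grip":-1,"slide":[0,0,0],"yaw":-0.133},{"grip":-1,"slide":[0,0,0],"yaw":-0.133},{"grip":-1,"slide":[0,0,0],"yaw":-0.133},{"grip":-1,"slide":[0,0,0],"yaw":-0.133},{"grip":-1,"slide":[0,0,0],"yaw":-0.133},{"grip":-1,"slide":[0,0,0],"yaw":-0.133},{"grip":-1,"slide":[0,0,0],"yaw":-0.133}]'
cat > st.py <<'E'
import sys
from h import *
from scipy.spatial.transform import Rotation as R
s=manip.get_obs();r=R.from_quat(s["ee_rot"]).as_matrix();np.set_printoptions(precision=4,suppress=True)
print("t",s["clock"],"p",s["position"],"x",r[:,0],"y",r[:,1],"z",r[:,2],"ydeg",np.degrees(np.arctan2(r[1,1],r[0,1])),"j",s["joint_pos"],"F",s["ft_force"],s["grip_width"],s["grasp_force"])
g=s["position"]
if len(sys.argv)>3:
    tgt=np.array(sys.argv[1:4],float); print("slide cm",r.T@(tgt-g)*100, "yaw to", -np.radians(float(sys.argv[4])-np.degrees(np.arctan2(r[1,1],r[0,1]))))
E
python3 st.py 0.516 -0.0477 0.22 -8.3
```

```text
clock: 1.1
position: [0.3685, -0.3178, 0.3042]
ee_rot: [0.984, 0.18, 0.0, 0.0]
ft_force: [0.8, -0.6, 0.6]
grip_width: 0.998
grasp_force: 0.0
clock: 1.8
position: [0.5152, -0.0528, 0.3042]
ee_rot: [0.984, 0.18, 0.0, 0.0]
ft_force: [1.4, 0.7, 0.5]
grip_width: 0.999
grasp_force: 0.0
clock: 2.6
position: [0.5145, -0.0544, 0.304]
ee_rot: [0.755, 0.656, -0.0, 0.0]
ft_force: [0.5, 1.3, 0.1]
grip_width: 1.003
grasp_force: 0.0
t 2.6 p [ 0.5145 -0.0544  0.304 ] x [ 0.1391  0.9903 -0.0002] y [ 0.9903 -0.1391  0.0002] z [ 0.0002 -0.0002 -1.    ] ydeg -7.997154256053169 j [ 0.6169  0.1464 -0.6514  1.7139  0.0918  1.3118 -0.1925] F [0.4901 1.289  0.0863] 1.0027312224120375 0.0
slide cm [0.6885 0.0484 8.3999] yaw to 0.0052856553575239005
```

```bash
python3 -m jog '[{"grip":-1,"slide":[0.7,0.05,3],"yaw":0.005},{"grip":-1,"slide":[0,0,4],"yaw":0},{"grip":-1,"slide":[0,0,3],"yaw":0},{"grip":-0.2,"slide":[0,0,1],"yaw":0},{"grip":-0.2,"slide":[0,0,0],"yaw":0}]' 20
python3 st.py 0.516 -0.0477 0.142 -8.3
python3 - <<'E'
from h import *
im=manip.camera("scene");cv2.imwrite("pics/s1.png",cv2.resize(im[150:350,120:380],None,fx=3,fy=3))
E
```

```text
clock: 3.1
position: [0.5156, -0.0475, 0.1932]
ee_rot: [0.758, 0.652, -0.001, -0.001]
ft_force: [-0.8, 0.4, 1.3]
grip_width: 0.691
grasp_force: 0.0
t 3.1 p [ 0.5156 -0.0475  0.1932] x [0.1493 0.9888 0.0002] y [ 0.9888 -0.1493 -0.002 ] z [-0.002   0.0005 -1.    ] ydeg -8.585946525838652 j [ 0.5793  0.2563 -0.6452  1.8472  0.1716  1.096  -0.2793] F [-0.7842  0.3553  1.3365] 0.6912854421488286 0.0
slide cm [-0.0129  0.0499  5.1229] yaw to -0.004990708360523513
```

View pics/s1.png

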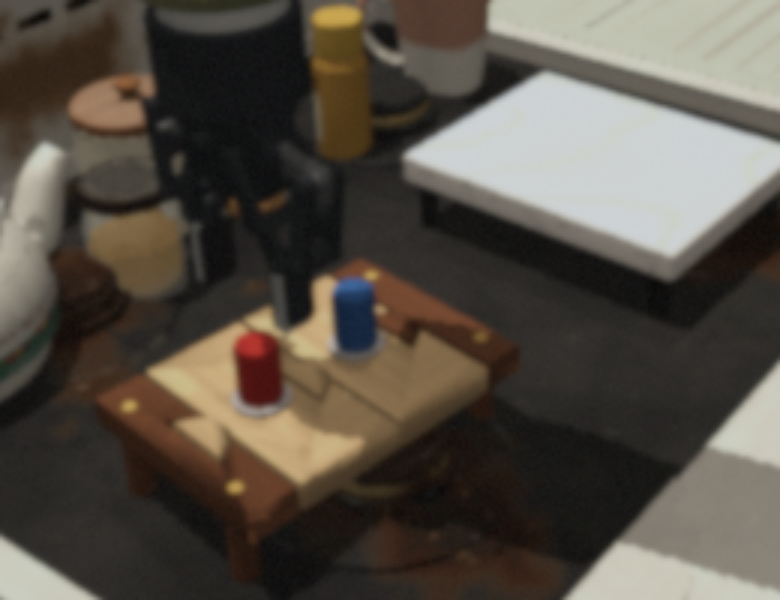

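The fingers are open above and around the red knob (crop 257,340), and they clear the blue one (355,310). Descending and closing.

```bash
python3 -m jog '[{"grip":-0.2,"slide":[0,0,2],"yaw":0},{"grip":-0.2,"slide":[0,0,2],"yaw":0},{"grip":-0.2,"slide":[0,0,1],"yaw":0},{"grip":-0.2,"slide":[0,0,0],"yaw":0}]' 40
python3 -m jog '[{"grip":1,"slide":[0,0,0],"yaw":0},{"grip":1,"slide":[0,0,0],"yaw":0},{"grip":1,"slide":[0,0,0],"yaw":0},{"grip":1,"slide":[0,0,0],"yaw":0},{"grip":1,"slide":[0,0,0],"yaw":0},{"grip":1,"slide":[0,0,0],"yaw":0}]' 40
python3 st.py 0.516 -0.0477 0.142 -8.3
```

```text
clock: 3.55
position: [0.5162, -0.0476, 0.1441]
ee_rot: [0.758, 0.652, -0.0, -0.0]
ft_force: [0.4, -1.0, 0.4]
grip_width: 0.6
grasp_force: 0.0
clock: 4.15
position: [0.517, -0.0476, 0.1454]
ee_rot: [0.758, 0.652, 0.001, 0.001]
ft_force: [-1.1, -0.5, 6.3]
grip_width: 0.29
grasp_force: 39.3
t 4.15 p [ 0.517  -0.0476  0.1454] x [ 0.1495  0.9888 -0.0003] y [ 0.9888 -0.1495  0.0024] z [ 0.0023 -0.0006 -1.    ] ydeg -8.598181548563275 j [ 0.558   0.3197 -0.63    1.8892  0.2227  1.0001 -0.3189] F [-1.0528 -0.5306  6.3161] 0.2902545299945973 39.27641808986664
slide cm [-0.0258 -0.0932  0.3406] yaw to -0.0052042497911245055
```

```bash
python3 -m jog '[{"grip":1,"slide":[0,0,-0.4],"yaw":0},{"grip":1,"slide":[0,0,-0.4],"yaw":0},{"grip":1,"slide":[0,0,-0.4],"yaw":0},{"grip":1,"slide":[0,0,0],"yaw":0}]' 50
python3 st.py
python3 - <<'E'
from h import *
for c in("scene","top"):
    im=manip.camera(c);cv2.imwrite(f"pics/l1{c}.png",cv2.resize(im[150:350,120:380] if c=="scene" else im[150:290,90:280],None,fx=3,fy=3))
E
```

```text
clock: 4.55
position: [0.5164, -0.0476, 0.1566]
ee_rot: [0.758, 0.652, 0.0, 0.0]
ft_force: [0.4, 0.5, -2.2]
grip_width: 0.288
grasp_force: 49.1
t 4.55 p [ 0.5164 -0.0476  0.1566] x [ 0.1495  0.9888 -0.0001] y [ 0.9888 -0.1495  0.001 ] z [ 0.0009 -0.0002 -1.    ] ydeg -8.596265511713318 j [ 0.5639  0.3038 -0.6347  1.8807  0.2096  1.0226 -0.3089] F [ 0.3763  0.467  -2.1582] 0.28786869538912124 49.12944495677948
```

View pics/l1scene.png

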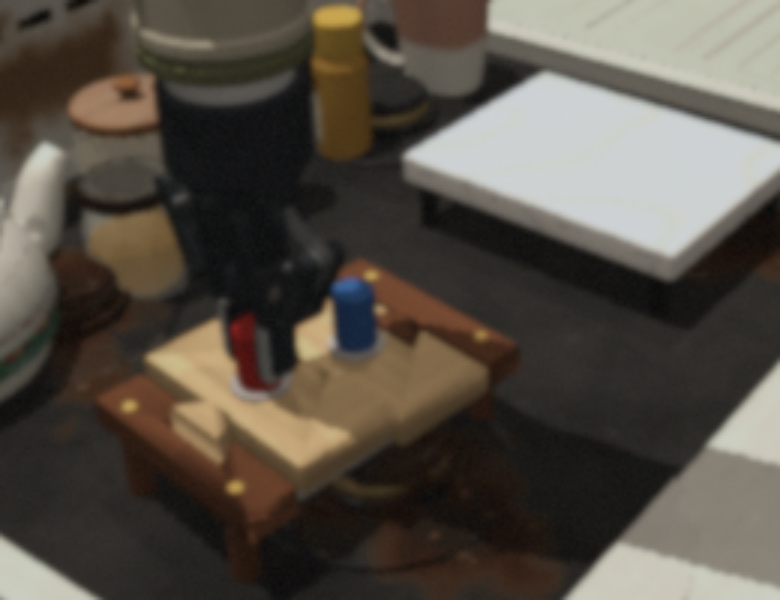

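The red panel is rising level (about 12 mm so far), the blue panel has stayed down, and the load is about 2.2 N, which matches the panel's weight. I'll continue straight up.

```bash
python3 -m jog '[{"grip":1,"slide":[0,0,-0.6],"yaw":0},{"grip":1,"slide":[0,0,-0.7],"yaw":0},{"grip":1,"slide":[0,0,-0.8],"yaw":0},{"grip":1,"slide":[0,0,-1.2],"yaw":0},{"grip":1,"slide":[0,0,-2],"yaw":0},{"grip":1,"slide":[0,0,-2.2],"yaw":0},{"grip":1,"slide":[0,0,-1.5],"yaw":0},{"grip":1,"slide":[0,0,0],"yaw":0}]' 50
python3 st.py 0.514 -0.4005 0.25 -1.9
python3 - <<'E'
from h import *
im=manip.camera("scene");cv2.imwrite("pics/l2.png",cv2.resize(im[120:350,120:400],None,fx=2.5,fy=2.5))
E
```

```text
clock: 5.45
position: [0.5171, -0.0475, 0.2484]
ee_rot: [0.758, 0.652, 0.001, 0.002]
ft_force: [1.2, -0.4, -2.6]
grip_width: 0.287
grasp_force: 49.3
t 5.45 p [ 0.5171 -0.0475  0.2484] x [ 0.1494  0.9888 -0.0004] y [ 0.9888 -0.1494  0.0041] z [ 0.004 -0.001 -1.   ] ydeg -8.590770160924329 j [ 0.5976  0.1956 -0.6561  1.7863  0.1289  1.1984 -0.2458] F [ 1.202  -0.4364 -2.5832] 0.286997453823839 49.28534924983978
slide cm [-34.9537   4.9663  -0.1223] yaw to -0.11677596880232038
```

View pics/l2.png

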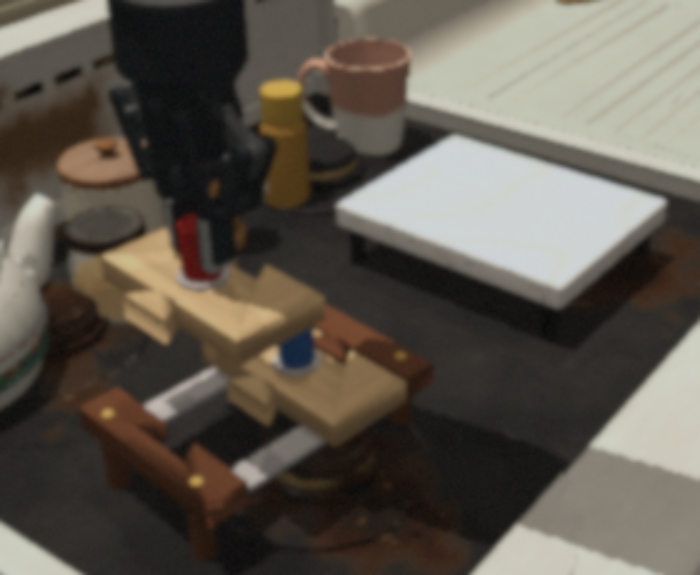

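The panel is held level, well clear of the cover, and the blue panel is still in place. Carrying it to the slab.

```bash
python3 -m jog '[{"grip":1,"slide":[-1,0.15,0],"yaw":0},{"grip":1,"slide":[-2,0.3,0],"yaw":0},{"grip":1,"slide":[-3,0.4,0],"yaw":0},{"grip":1,"slide":[-3,0.4,0],"yaw":0},{"grip":1,"slide":[-3,0.4,0],"yaw":0},{"grip":1,"slide":[-3,0.4,0],"yaw":0},{"grip":1,"slide":[-3,0.4,0],"yaw":0},{"grip":1,"slide":[-3,0.4,0],"yaw":0}]' 50
python3 -m jog '[{"grip":1,"slide":[-3,0.45,0],"yaw":0},{"grip":1,"slide":[-3,0.45,0],"yaw":0},{"grip":1,"slide":[-3,0.45,0],"yaw":0},{"grip":1,"slide":[-3,0.45,0],"yaw":0},{"grip":1,"slide":[-1.5,0.2,0],"yaw":-0.03},{"grip":1,"slide":[0,0,0],"yaw":-0.04},{"grip":1,"slide":[0,0,0],"yaw":-0.04},{"grip":1,"slide":[0,0,0],"yaw":0}]' 50
python3 st.py 0.514 -0.4005 0.165 -1.9
python3 - <<'E'
from h import *
im=manip.camera("top");cv2.imwrite("pics/p1.png",cv2.resize(im[120:320,220:480],None,fx=3,fy=3))
E
```

```text
clock: 6.3
position: [0.5119, -0.2614, 0.2444]
ee_rot: [0.758, 0.652, -0.001, -0.001]
ft_force: [0.5, 0.8, -2.3]
grip_width: 0.291
grasp_force: 49.3
clock: 7.1
position: [0.5115, -0.3966, 0.2442]
ee_rot: [0.721, 0.693, -0.0, -0.001]
ft_force: [-0.1, 0.7, -2.0]
grip_width: 0.289
grasp_force: 49.4
t 7.1 p [ 0.5115 -0.3966  0.2442] x [0.0401 0.9992 0.0012] y [ 0.9992 -0.0401 -0.0021] z [-0.0021  0.0013 -1.    ] ydeg -2.2954434672761703 j [ 0.9267  0.4575 -0.4562  1.4533  0.2044  1.2805  0.4122] F [-0.095   0.7442 -1.9622] 0.2889274859221077 49.408918619155884
slide cm [-0.3924  0.2782  7.9175] yaw to -0.006901790509471626
```

View pics/p1.png

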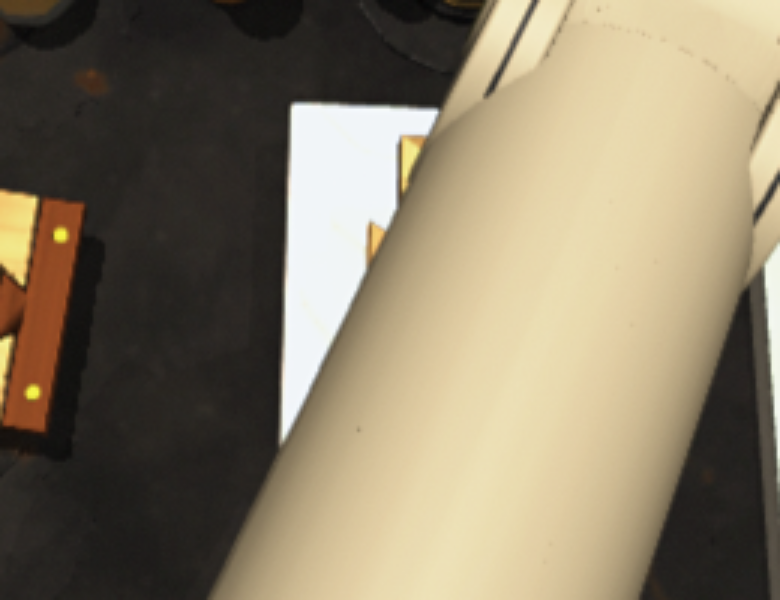

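The arm hides most of the panel in this view, but it sits over the slab (left panel edge at crop 400,160) and is aligned. Lowering.

```bash
python3 -m jog '[{"grip":1,"slide":[-0.4,0.25,1],"yaw":-0.005},{"grip":1,"slide":[0,0,2],"yaw":0},{"grip":1,"slide":[0,0,2],"yaw":0},{"grip":1,"slide":[0,0,1.5],"yaw":0},{"grip":1,"slide":[0,0,0.8],"yaw":0},{"grip":1,"slide":[0,0,0],"yaw":0},{"grip":1,"slide":[0,0,0],"yaw":0}]' 50
python3 st.py 0.514 -0.4005 0.1634 -1.9
```

```text
clock: 7.85
position: [0.5151, -0.4002, 0.1735]
ee_rot: [0.719, 0.695, 0.0, 0.0]
ft_force: [-0.2, 0.1, -1.7]
grip_width: 0.288
grasp_force: 49.4
t 7.85 p [ 0.5151 -0.4002  0.1735] x [ 0.0351  0.9994 -0.0005] y [ 0.9994 -0.0351  0.0008] z [ 0.0007 -0.0005 -1.    ] ydeg -2.0090696102392442 j [ 0.9187  0.5256 -0.4433  1.5127  0.2375  1.1559  0.3969] F [-0.2457  0.1273 -1.735 ] 0.2884590967792183 49.40251886844635
slide cm [-0.032  -0.1137  1.0134] yaw to -0.0019036238125417337
```

```bash
python3 -m jog '[{"grip":1,"slide":[0,0,0.4],"yaw":0},{"grip":1,"slide":[0,0,0.3],"yaw":0},{"grip":1,"slide":[0,0,0.2],"yaw":0},{"grip":1,"slide":[0,0,0],"yaw":0},{"grip":1,"slide":[0,0,0],"yaw":0}]' 50
python3 -m jog '[{"grip":1,"slide":[0,0,0.1],"yaw":0},{"grip":1,"slide":[0,0,0],"yaw":0},{"grip":1,"slide":[0,0,0],"yaw":0}]' 50
```

```text
clock: 8.35
position: [0.5149, -0.4, 0.164]
ee_rot: [0.719, 0.695, 0.0, 0.0]
ft_force: [-0.4, -0.4, -2.3]
grip_width: 0.289
grasp_force: 49.2
clock: 8.65
position: [0.5149, -0.4001, 0.1635]
ee_rot: [0.719, 0.695, -0.0, 0.0]
ft_force: [-2.3, 1.4, 5.6]
grip_width: 0.289
grasp_force: 49.9
```

The panel is down (+5.6 N). Releasing and retreating.

```bash
python3 -m jog '[{"grip":-0.2,"slide":[0,0,0],"yaw":0},{"grip":-0.2,"slide":[0,0,0],"yaw":0},{"grip":-0.2,"slide":[0,0,0],"yaw":0},{"grip":-0.2,"slide":[0,0,0],"yaw":0},{"grip":-0.2,"slide":[0,0,-0.5],"yaw":0},{"grip":-0.2,"slide":[0,0,-2],"yaw":0},{"grip":-0.2,"slide":[0,0,-4],"yaw":0},{"grip":-0.2,"slide":[0,0,-4],"yaw":0}]' 20
python3 -m jog '[{"grip":-0.2,"slide":[0,0,-4],"yaw":0},{"grip":-0.2,"slide":[-4,-2,0],"yaw":0},{"grip":-0.2,"slide":[-4,-2,0],"yaw":0},{"grip":-0.2,"slide":[-4,-2,0],"yaw":0},{"grip":-0.2,"slide":[-4,-2,0],"yaw":0},{"grip":-0.2,"slide":[-4,-2,0],"yaw":0},{"grip":-0.2,"slide":[0,0,0],"yaw":0}]'
python3 - <<'E'
from h import *
t=manip.camera("top");s=manip.camera("scene")
cv2.imwrite("pics/f.png",np.hstack([t[100:320,100:480],s[120:340,130:420]]))
b,sb=blob(t,"red",(320,160,415,290));print("red",at_z("top",b,.118),sb)
b,sb=blob(t,"blue",(120,170,250,260));print("blue",at_z("top",b,.1),sb)
E
```

```text
clock: 9.45
position: [0.5145, -0.3998, 0.269]
ee_rot: [0.719, 0.695, 0.0, -0.001]
ft_force: [0.1, 0.6, 0.2]
grip_width: 0.599
grasp_force: 0.0
clock: 10.15
position: [0.4016, -0.6026, 0.3071]
ee_rot: [0.723, 0.691, -0.002, -0.0]
ft_force: [-0.4, 0.4, -0.0]
grip_width: 0.6
grasp_force: 0.0
red [ 0.51328531 -0.39737797  0.118     ] [362 205  14  13 153]
blue [ 0.50585309 -0.11665183  0.1       ] [196 209  13  13 140]
```

View pics/f.png

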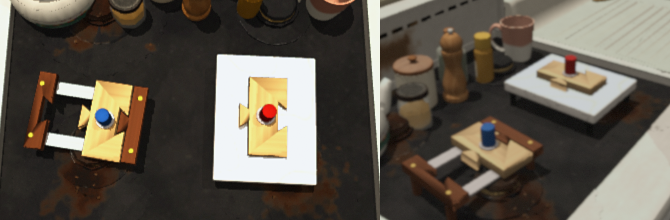

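The panel lies flat, centred and lengthwise on the slab (red knob at 268,113). The blue knob reads the same position as at the start.

```bash
python3 -c "
from workcell import manip
print(manip.hand_in())"
```

```text
the job is handed in; nothing more can be done
None
```

The red-knob panel is lying flat on the marble slab, lengthwise and about 3 mm from its centre by the camera, and released; the blue-knob panel did not move, and the job was handed in at about 10 s.

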